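# Show the grinder's burr to the phone

### The arm

A 6-joint arm with a two-finger parallel gripper is mounted at the origin on a cart in front of the work surface, level with it; the furniture and walls round the work are solid. World frame = base frame: x ahead of the robot, y to its left, z up, the work surface at z = 0. Lengths are in m, angles in rad, forces in N, time in s.
With the tool pointing down it reaches from about 0.25 to 0.725 m from the base axis. Payload 4 kg.
Tool frame: the origin (TCP) lies at the very end of the fingers, on their centre line; the grasp point (between the pads) lies 19 mm behind it; z points along the fingers, y is the line along which they close (so a half turn about z gives the same grasp; the last joint's range is limited). The gripper opens to 85 mm and grips with 20 to 120 N. Pads are 22 mm wide; open, the fingers measure 114 mm over their backs; the gripper's body (76 mm by 85 mm) begins 54 mm behind the grasp point. The pads swing forward as they close: fully open they stand 13 mm farther back than shut.
Start: joints at [1.118, 0.241, 0.005, 1.335, 0, 1.571], TCP at [0.219, 0.45, 0.231] pointing down, gripper open.
Joint ranges: [-2.72, 2.72], [-1.05, 1.87], [-1.09, 1.28], [-1.99, 2.15], [-1.42, 1.44], [-3.14, 3.14]. Speed limits (rad/s): [2.79, 2.79, 3.14, 3.14, 3.14, 3.14].

### API

Orientations are given as a unit quaternion [x, y, z, w].
In Python, from workcell import * gives the robot as it stands.
- The arm moves only by the shell command python3 -m crank 'ROWS' [FORCE]. ROWS is JSON, a list of rows, each a list of 7 numbers: the closure, from 0 (fully open) to 1 (shut), then the shift along the tool's x, y, z in cm, then the turn, a rotation vector about the tool's x, y, z in degrees. A call has 1 to 5 rows; each row is the pose to reach, as a shift and turn from the pose commanded when the call began, along the tool's axes at that moment; what a row does not reach only later rows make up. A row lasts 1/8 s, in which the tool goes at most 62.5 mm and 10.7 degrees, less where a joint would pass 70% of its speed; a pose out of reach is approached as far as the arm can. A call with a gripper value outside its range is refused whole. The fingers move at their own pace and stop on an object; FORCE is the grip in N (left out, the last holds). Time passes only in rows, so rows that repeat a pose let the fingers close. It gives the time, the measured TCP pose, the force, the opening and the grip force at its end, in the units of the state.
- observe(): the state, without advancing time (a new reading comes with each control period).
- camera(name): name is "scene" or "side" or "wrist"; returns the picture (420x560x3 uint8, red, green, blue); there is no depth.
- calibration(name): a dict with "fx", "fy", "cx", "cy" (pixels), "dist_coeffs" ([k1, k2, p1, p2, k3] as OpenCV has them; the pictures are not rectified), "world_from_camera" (4x4, takes a point from camera to world coordinates). Camera axes: x right, y down, z forward; pixel columns grow to the right and rows downward; lengths in m; the calibration is good to about 2 mm. A picture is of the moment at which its call begins: read the wrist's pose just before it. calibration takes no time and is no camera call; for the wrist camera it gives the pose at the moment of the call.
- job_done(): hands the job in; it is judged then, once.
The state is a dict: "t": time; "joint_positions": joint angles; "joint_vel": joint speeds; "joint_torque": joint torques, N m; "tcp_pos": TCP position; "tool_rot": TCP orientation; "contact_force": force on the tool from outside, world axes, zero at the start; "torque": the same for the moment, N m; "width": finger opening in m; "gripper_force": force on a finger pad.
Only numpy, scipy, OpenCV 4.12 (cv2) and the standard library are available. Lean on these libraries where they do the work, as an engineer would, in place of code of your own. Each camera call takes 0.05 s, during which the arm holds its last target. There are 200 camera calls.

### The job

The technician on the phone's video call wants to see the upper burr of the electric coffee grinder. Swing the collar's lever until it clicks into the release notch (the dot at the right end of the scale), lift the burr carrier straight out by its stirrup handle and hold it still in the air, its toothed underside squarely facing the phone's front camera, centred, about 15 cm from the lens. Finish while holding it there, the lever still in its notch, without moving the phone or knocking anything else about.

Things in the scene. Friction and masses are not known exactly. Their poses are not given: they have to be found in the camera images.
- grinder: electric coffee grinder, hopper off: grey round housing, 134 mm across at the top, flat aluminium deck 150 mm above the worktop, fixed. Origin: centre of the underside, on the vertical axis of collar and burr; -x is its front (black grounds bin), roughly towards the robot. The spring pawl's small block stands 11 mm high at the deck's back edge.
- collar (a joint): angle of the knurled collar (112 mm across, top 10.5 mm above the deck) about the grinder's axis, counter-clockwise from above: the lever, in front, goes from robot's left to right. 0 to 0.7: grinding range (ticks), stays where left. 1.05: release notch (dot): a spring hump at 0.88 to 0.97 (4 N at the knob), then it rests at 1.02 to 1.08; stop at 1.17. The carrier is free only at 0.97 to 1.13.
- lever_knob (a point): point on the upright black knob at the end of the collar's lever, 95 mm from the grinder's axis, 32 mm above the deck (182 mm above the worktop). The knob is a round post 10 to 13 mm thick, from 10 to 42 mm above the deck, free on all sides, outside the housing; below it the flat steel lever ends in an eye of 17 mm. It moves with the collar on a circle about the grinder's axis.
- burr_carrier: upper burr carrier, 0.13 to 0.25 kg, locked in the grinder till released: black flange 77 mm across, 5 mm thick, on the deck, lugs along +y and -y out to 48 mm, 61 mm burr body 24 mm down in the well, stirrup handle on top. Origin: centre of the flange's underside; z up to the handle. Keyed: axes parallel to the grinder's while seated. Straight up 40 mm clears all but the lever knob.
- burr_face (a point): centre of the toothed steel underside of the burr carrier, 24 mm below its origin; axes as the carrier's: the teeth look along -z.
- burr_handle (a point): centre of the stirrup handle's grip bar, 37.5 mm above the carrier's origin, 61.5 mm from the toothed face: a bar along the carrier's x, 60 mm long, 10 mm thick across y, 11 mm high, open below except for a post of 7 mm under each end. Grasp it from above in the middle, closing along the carrier's y. Axes as the carrier's.
- lens (a point): front camera at the middle of the screen's upper edge, about 0.11 m up, of a black phone (150 x 72 x 8 mm, portrait, on a stand with a round foot of 88 mm, left of the grinder). z: straight out of the screen (line of sight), 0.5 to 0.75 rad from vertical, leaning towards the robot; x: up the screen to its upper edge; y: across. The phone reaches 142 mm from here along -x, 36 mm each way along y.
- hopper: clear plastic bean hopper with black lid, 108 mm across, 109 mm high, standing aside at the right; bystander, origin at the centre of its underside
- cleaning_brush: small brush, 150 mm long, lying in front at the right; bystander, origin under its middle
- cup: small white espresso cup, red inside, 51 mm high, standing in front between grinder and phone; bystander, origin under its middle
- teaspoon: steel teaspoon, 139 mm, lying in front of the grinder; bystander, origin under its middle
- lemon: lemon, 72 x 55 x 54 mm, at the left; bystander, origin under its middle
- lime: lime, 53 x 45 x 45 mm, at the left in front; bystander, origin under its middle
- tin: round closed tin, 75 mm across, 58 mm high, at the left behind the phone; bystander, origin at the centre of its underside

How it is judged:
By the outcome, as a careful person would: the job done as asked, in the order asked, and still so for the second after the job is handed in, while the arm keeps its last pose, push and grip.
It also fails if it takes over 45 s, if anything falls off the work surface, if the arm or the gripper's body presses on something with over 40 N, if the wrist force passes 120 N, or if a joint passes its speed limit or range.

## Working session

There is one attempt and no reset: what is moved stays moved. The work goes in short steps, Python scripts to look and compute and a shell command to move; the robot and the scene stay as the last step left them, time stands still between calls to the robot, and variables do not carry over. Pictures are saved under pics/ and viewed, at most 10 in all, crops included, and the job is handed in when it is done.

```bash
mkdir -p pics; ls; python3 - <<'E'
from workcell import *
import cv2,numpy as np
s=observe();print({k:np.round(v,3).tolist() for k,v in s.items()})
for n in["scene","side","wrist"]:
    c=calibration(n);print(n,c["fx"],c["fy"],c["cx"],c["cy"],c["dist_coeffs"],np.round(c["world_from_camera"],4).tolist())
    im=camera(n);np.save(f"pics/{n}0.npy",im);cv2.imwrite(f"pics/{n}0.png",im[:,:,::-1])
E
```

```text
pics
{'t': 0.0, 'joint_positions': [1.118, 0.241, 0.004, 1.335, 0.0, 1.571], 'joint_vel': [0.001, -0.002, -0.002, -0.002, -0.0, 0.0], 'joint_torque': [0.0, -37.232, 25.241, 0.017, 0.0, 0.0], 'tcp_pos': [0.218, 0.449, 0.23], 'tool_rot': [0.224, 0.974, -0.001, -0.0], 'contact_force': [1.33, 0.28, -0.586], 'torque': [-0.007, -0.008, 0.024], 'gripper_force': 0.0, 'width': 0.085}
scene 511.3254944527308 511.3254944527308 282.7246965067364 210.88826926602445 [-0.18479744  0.          0.          0.          0.        ] [[0.8737, -0.3441, 0.3439, 0.0556], [-0.4863, -0.6394, 0.5956, -0.455], [0.015, -0.6876, -0.7259, 0.9891], [0.0, 0.0, 0.0, 1.0]]
side 404.9901971547608 404.9901971547608 276.36826891225496 211.09318029587953 [-0.12266955  0.          0.          0.          0.        ] [[-0.8772, 0.4055, -0.2571, 0.7278], [0.4801, 0.7416, -0.4685, 0.6909], [0.0007, -0.5345, -0.8452, 0.9291], [0.0, 0.0, 0.0, 1.0]]
wrist 289.422588686492 289.422588686492 284.7324784307293 213.12725498308222 [0.01615432 0.         0.         0.         0.        ] [[0.4373, 0.8596, 0.2644, 0.1515], [0.8993, -0.4173, -0.1307, 0.4814], [-0.002, 0.2949, -0.9555, 0.3722], [0.0, 0.0, 0.0, 1.0]]
```

View pics/scene0.png

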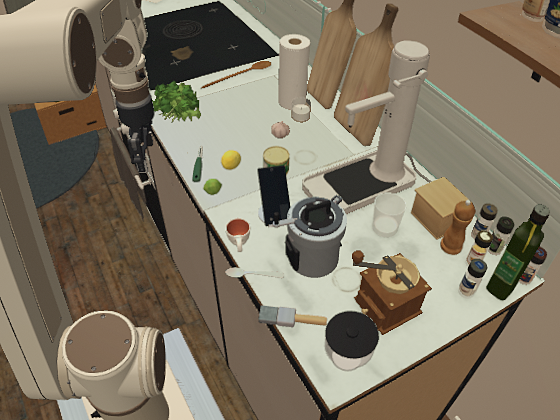

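View pics/side0.png

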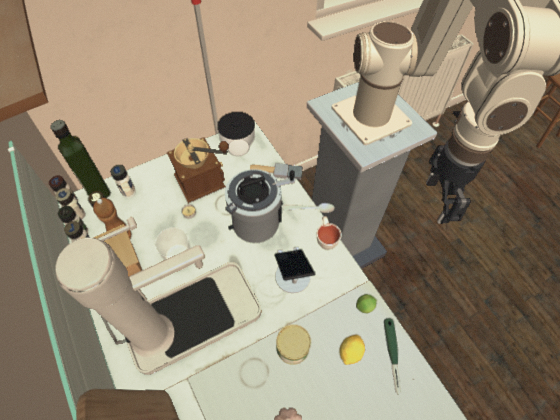

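The scene view shows the grinder at about (317,215), the phone at (273,193) and the lever knob at about (277,222). In the side view the grinder is at (253,195) and the phone at (295,263). I'll zoom in on both.

```bash
python3 - <<'E'
import cv2,numpy as np
a=np.load("pics/scene0.npy")[160:280,245:355];b=np.load("pics/side0.npy")[165:297,215:325]
r=lambda i,f:cv2.resize(i,None,fx=f,fy=f,interpolation=cv2.INTER_CUBIC)
a=r(a,3.6);b=r(b,3.6);h=max(a.shape[0],b.shape[0])
p=lambda i:np.vstack([i,np.zeros((h-i.shape[0],i.shape[1],3),np.uint8)])
o=np.hstack([p(a),p(b)]);print(o.shape);cv2.imwrite("pics/crop1.png",o[:,:,::-1])
E
```

```text
(475, 792, 3)
```

View pics/crop1.png

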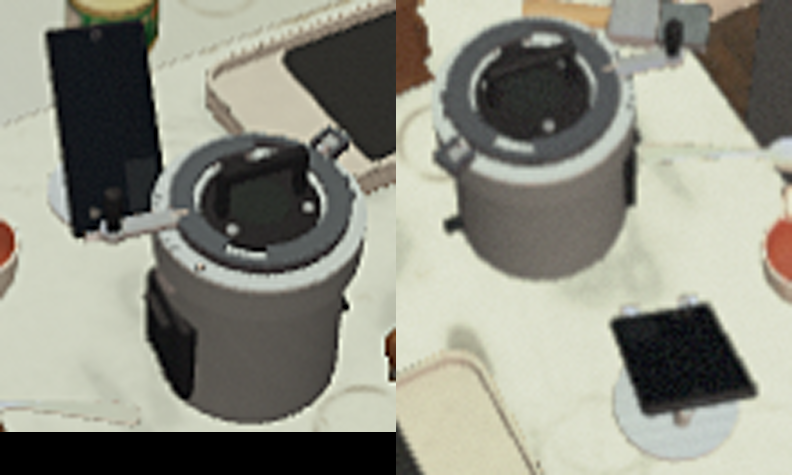

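View pics/wrist0.png

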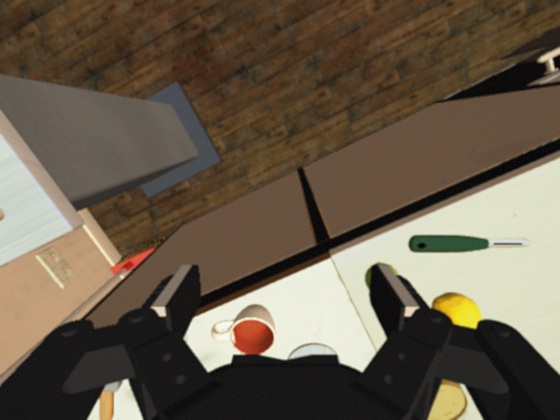

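Crop coordinates, left half (scene): knob at (112,209), phone corners at (48,32), (145,24), (162,228) and (75,235), handle bar roughly (222,190)–(305,160), a dot at about (200,267). Right half (side): knob at (675,40), phone corners at (612,318), (710,304), (758,392) and (645,413). Next I triangulate.

```bash
cat > h.py <<'E'
from workcell import *
import cv2,numpy as np
from scipy.optimize import least_squares
def ray(c,px):
    K=np.array([[c["fx"],0,c["cx"]],[0,c["fy"],c["cy"]],[0,0,1]]);px=np.array(px,float).reshape(-1,1,2)
    u=cv2.undistortPoints(px,K,np.array(c["dist_coeffs"],float))[:,0]
    T=np.array(c["world_from_camera"]);d=np.c_[u,np.ones(len(u))]@T[:3,:3].T
    return T[:3,3],d/np.linalg.norm(d,axis=1)[:,None]
def plane(c,px,z):
    o,d=ray(c,px);return o+d*((z-o[2])/d[:,2])[:,None]
def tri(rays):
    A=np.zeros((3,3));b=np.zeros(3)
    for o,d in rays:
        P=np.eye(3)-np.outer(d,d);A+=P;b+=P@o
    x=np.linalg.solve(A,b);return x,[np.linalg.norm((np.eye(3)-np.outer(d,d))@(x-o)) for o,d in rays]
def circ(p,r):
    return least_squares(lambda c:np.hypot(*(p[:,:2]-c).T)-r,p[:,:2].mean(0))
def proj(c,p):
    T=np.linalg.inv(np.array(c["world_from_camera"]));K=np.array([[c["fx"],0,c["cx"]],[0,c["fy"],c["cy"]],[0,0,1]])
    return cv2.projectPoints(np.atleast_2d(p).astype(float),cv2.Rodrigues(T[:3,:3])[0],T[:3,3],K,np.array(c["dist_coeffs"],float))[0][:,0]
E
python3 - <<'E'
from h import *
S,D=calibration("scene"),calibration("side")
L=lambda p:(np.array(p,float)+.5)/3.6-.5+[245,160]
R=lambda p:(np.array(p,float)-[396,0]+.5)/3.6-.5+[215,165]
def t(a,b,n):
    x,e=tri([(o,d[0]) for o,d in(ray(S,L([a])),ray(D,R([b])))]);print(n,x.round(4),np.round(e,4));return x
t((112,209),(675,40),"knob");t((112,190),(675,24),"knobtop")
ul=t((48,32),(645,413),"UL");ur=t((145,24),(612,318),"UR");lr=t((162,228),(710,304),"LR");ll=t((75,235),(758,392),"LL")
print([np.linalg.norm(v).round(3) for v in(ul-ur,ll-lr,ul-ll,ur-lr)])
x=(ul+ur-ll-lr);x/=np.linalg.norm(x);y=ul-ur;y/=np.linalg.norm(y);z=np.cross(x,y);print("z",z,np.cross(x,y),"tilt",np.arccos(abs(z[2])/np.linalg.norm(z)))
for n,c,f,p in(("S",S,L,[(168,200),(200,255),(262,272),(325,247),(350,205),(335,165)]),("D",D,R,[(443,85),(455,48),(500,20),(560,22),(605,55),(622,95),(560,160)])):
    r=circ(plane(c,f(p),.1605),.056);print(n,"axis",r.x,r.fun.round(4))
print("dot",plane(S,L([(200,267)]),.15))
print("bar S",plane(S,L([(222,180),(303,155)]),.15+.005+.038),"bar D",plane(D,R([(490,70),(572,50)]),.193))
E
```

```text
knob [0.4187 0.2037 0.1735] [0.0002 0.0002]
knobtop [0.4188 0.2036 0.1902] [0.0001 0.0001]
UL [0.5186 0.4128 0.1086] [0.0332 0.0332]
UR [0.5378 0.356  0.1531] [0.009 0.009]
LR [0.4789 0.3043 0.0306] [0.0313 0.0313]
LL [ 0.4564  0.3653 -0.0259] [0.018 0.018]
[np.float64(0.075), np.float64(0.086), np.float64(0.156), np.float64(0.145)]
z [-0.84612969  0.02122306  0.39066427] [-0.84612969  0.02122306  0.39066427] tilt 1.1383690225591552
S axis [0.50724417 0.17708148] [-0.0001  0.0021  0.0016 -0.0024  0.0005  0.0029]
D axis [0.51454434 0.18332412] [ 0.0004  0.0034  0.0029  0.0001 -0.0011  0.004   0.0039]
dot [[0.45321777 0.15562555 0.15      ]]
bar S [[0.47927776 0.17738617 0.193     ]
 [0.53345891 0.17202773 0.193     ]] bar D [[0.5395621  0.18132788 0.193     ]
 [0.4873852  0.1921647  0.193     ]]
```

```bash
python3 - <<'E'
from h import *
S,D=calibration("scene"),calibration("side")
L=lambda p:(np.array(p,float)+.5)/3.6-.5+[245,160]
R=lambda p:(np.array(p,float)-[396,0]+.5)/3.6-.5+[215,165]
a=[(48,32),(145,24),(162,228),(75,235)];b=[(612,318),(710,304),(758,392),(645,413)]
for k in range(4):
    q=[];e=[]
    for i in range(4):
        x,r=tri([(o,d[0]) for o,d in(ray(S,L([a[i]])),ray(D,R([b[(i+k)%4]])))]);q.append(x);e.append(r[0])
    q=np.array(q)
    if max(e)<.01:
        x=q[0]+q[1]-q[2]-q[3];x/=np.linalg.norm(x);y=q[0]-q[1];z=np.cross(x,y);z/=np.linalg.norm(z)
        print(k,np.round(e,4),q.round(4).tolist(),"len",np.linalg.norm(q-np.roll(q,1,0),axis=1).round(3),"x",x,"z",z,np.arccos(z[2]))
        print("lens",(q[0]+q[1])/2,"center",q.mean(0),'lensray',)
# where is camera now relative; desired view pose: wrist cam over midpoint
s=observe();W=np.array(calibration("wrist")["world_from_camera"])
from scipy.spatial.transform import Rotation as Ro
T=np.eye(4);T[:3,:3]=Ro.from_quat(s["tool_rot"]).as_matrix();T[:3,3]=s["tcp_pos"]
print("cam in tool",np.round(np.linalg.inv(T)@W,4).tolist());print("tool axes",T[:3,:3].round(3).tolist())
E
```

```text
2 [0.0011 0.0014 0.0024 0.0009] [[0.4847, 0.4212, 0.117], [0.5507, 0.399, 0.1142], [0.5121, 0.2941, 0.0191], [0.4506, 0.317, 0.022]] len [0.145 0.07  0.147 0.066] x [0.2490171  0.71656561 0.65155522] z [-0.17836677 -0.62730854  0.75806945] 0.7104485056428608
lens [0.51767907 0.41010484 0.11561376] center [0.4995115  0.3578263  0.06807819] lensray
cam in tool [[0.0002, -0.9555, -0.2949, 0.0744], [1.0, 0.0003, -0.0001, -0.0005], [0.0002, -0.2949, 0.9555, -0.1417], [0.0, 0.0, 0.0, 1.0]]
tool axes [[-0.899, 0.437, -0.001], [0.437, 0.899, -0.001], [0.0, -0.002, -1.0]]
```

Phone resolved: lens ≈ (0.516, 0.406, 0.112), normal ≈ (-0.18, -0.63, 0.76). The grinder axis is near (0.511, 0.180), and the lever has about 0.64 rad to go. I'll move over the grinder for a closer wrist view.

```bash
python3 -m crank '[[0,0,0,-5,0,0,0],[0,-9,-3,-7,0,0,-4],[0,-15,-5,-7,0,0,-8],[0,-21,-7,-7,0,0,-12],[0,-27,-9,-7,0,0,-18]]'; python3 - <<'E'
from h import *
from scipy.spatial.transform import Rotation as Ro
s=observe();R=Ro.from_quat(s["tool_rot"]).as_matrix();print(R.round(3).tolist(),R.T@(np.array([.511,.18,.3])-s["tcp_pos"]))
E
```

```text
t: 0.78
tcp_pos: [0.3974, 0.2744, 0.301]
tool_rot: [0.067, 0.998, 0.0, 0.0]
contact_force: [1.5, 1.1, -0.6]
width: 0.0851
gripper_force: 0.0
[[-0.991, 0.134, 0.0], [0.134, 0.991, 0.0], [-0.0, 0.0, -1.0]] [-0.12525381 -0.07826698  0.00100678]
```

```bash
python3 -m crank '[[0,-4,-2.5,0,0,0,0],[0,-8,-5,0,0,0,0],[0,-12.5,-7.8,0,0,0,0],[0,-12.5,-7.8,0,0,0,0]]'; python3 - <<'E'
from h import *
import pickle
s=observe();c=calibration("wrist");im=camera("wrist");pickle.dump((s,c,im),open("pics/w1.pkl","wb"))
cv2.imwrite("pics/w1.png",cv2.resize(im[:,:,::-1],None,fx=1.42,fy=1.42,interpolation=cv2.INTER_CUBIC))
print(s["tcp_pos"]);print("pred knob,axis,lens",proj(c,[[.4187,.2037,.182],[.511,.18,.15],[.516,.406,.112]])*1.42)
E
```

```text
t: 1.27
tcp_pos: [0.5113, 0.1787, 0.2997]
tool_rot: [0.072, 0.997, -0.001, -0.001]
contact_force: [-0.7, 0.2, 0.3]
width: 0.0854
gripper_force: 0.0
[0.51131014 0.17873123 0.29966661]
pred knob,axis,lens [[425.38743888 138.83068452]
 [407.30046245 282.08885941]
 [690.2963947  236.63599118]]
```

View pics/w1.png

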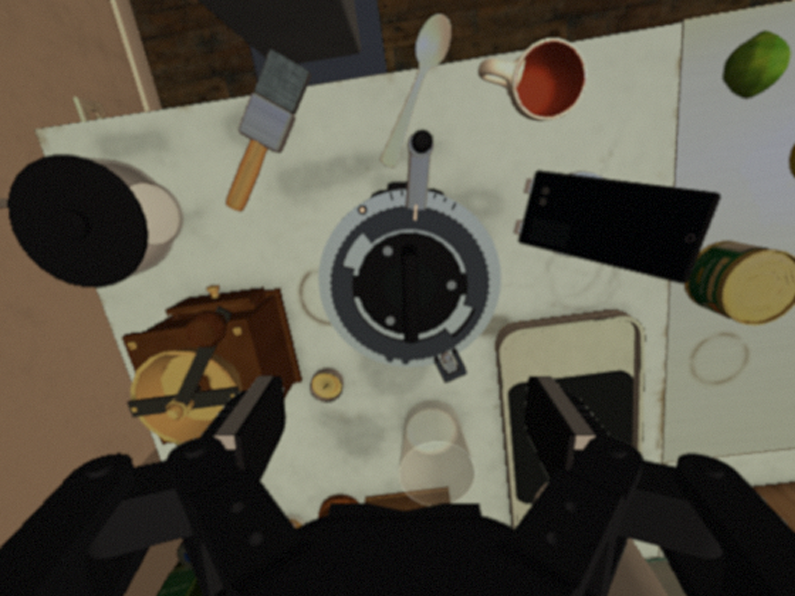

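The wrist view (×1.42) shows the grinder centred at (410,280), the knob top at (422,138), the release dot at (362,210), and the phone with upper corners (719,194) and (694,281), lower corners (538,170) and (520,242), lens at (690,238). Now I refine the axis, the bar and the phone.

```bash
python3 - <<'E'
from h import *
import pickle
s,c,im=pickle.load(open("pics/w1.pkl","rb"));g=cv2.cvtColor(im,cv2.COLOR_RGB2GRAY).astype(np.float32)
def ringfit(z,r0,c0,lo,hi,sign=1):
    for _ in range(3):
        P=[]
        for a in np.radians(np.arange(0,360,3)):
            r=np.arange(r0-lo,r0+hi,.0005);p=np.c_[c0[0]+r*np.cos(a),c0[1]+r*np.sin(a),r*0+z]
            q=proj(c,p).astype(np.float32);v=cv2.remap(g,q[:,:1],q[:,1:],cv2.INTER_LINEAR)[:,0]
            d=sign*np.gradient(cv2.GaussianBlur(v[:,None],(1,5),1)[:,0]);k=d[2:-2].argmax()+2
            if d[k]>2:P.append(p[k,:2])
        P=np.array(P);f=least_squares(lambda x:np.hypot(*(P-x[:2]).T)-x[2],[*c0,r0],loss="soft_l1",f_scale=.001);c0=f.x[:2]
    return f.x,len(P),np.median(abs(f.fun))
print("collar",ringfit(.1605,.056,(.511,.18),.007,.007))
A=ringfit(.1605,.056,(.511,.18),.007,.007)[0][:2]
L=lambda p:(np.array(p,float)+.5)/1.42-.5
d=plane(c,L([(362,210)]),.15)[0];k=plane(c,L([(422,140)]),.192)[0]
print("dot",d,"ang",np.arctan2(d[1]-A[1],d[0]-A[0]),"knobtop",k,"r",np.hypot(*(k[:2]-A)),"ang",np.arctan2(k[1]-A[1],k[0]-A[0]))
# phone: 3 views pairing
S,D=calibration("scene"),calibration("side")
LS=lambda p:(np.array(p,float)+.5)/3.6-.5+[245,160]
RS=lambda p:(np.array(p,float)-[396,0]+.5)/3.6-.5+[215,165]
a=[(48,32),(145,24),(162,228),(75,235)];b=[(758,392),(645,413),(612,318),(710,304)];w=[(694,194+0),(0,0)]
w=[(719,194),(694,281),(520,242),(538,170)]
q=[]
for i in range(4):
    x,e=tri([(o,v[0]) for o,v in(ray(S,LS([a[i]])),ray(D,RS([b[i]])),ray(c,L([w[i]])))]);q.append(x);print(x.round(4),np.round(e,4))
q=np.array(q);x=q[0]+q[1]-q[2]-q[3];x/=np.linalg.norm(x);y=q[0]+q[3]-q[1]-q[2];z=np.cross(x,y);z/=np.linalg.norm(z)
print("len",np.linalg.norm(q-np.roll(q,1,0),axis=1).round(4),"x",x,"z",z,np.arccos(z[2]),"lens from centre",q.mean(0)+.067*x)
print("lens tri",tri([(o,v[0]) for o,v in(ray(S,LS([(96,33)])),ray(c,L([(690,238)])))]))
cr=im[140:270,220:360];cr=np.clip(cr.astype(float)*3.5,0,255).astype(np.uint8);cv2.imwrite("pics/w1bar.png",cv2.resize(cr,None,fx=4.5,fy=4.5,interpolation=cv2.INTER_CUBIC)[:,:,::-1])
E
```

```text
collar (array([0.51212485, 0.1810722 , 0.05589582]), 120, np.float64(0.000371716517942499))
dot [0.45537468 0.1560555  0.15      ] ang -2.726397652231828 knobtop [0.41963471 0.20105237 0.192     ] r 0.0946236365467449 ang 2.9288372013008366
[0.4848 0.4213 0.1172] [0.0011 0.0011 0.0003]
[0.5508 0.4015 0.1174] [0.0047 0.0008 0.0048]
[0.5142 0.295  0.0202] [0.0043 0.0015 0.0039]
[0.4505 0.3169 0.0219] [0.001  0.0009 0.0001]
len [0.1454 0.0689 0.1487 0.0674] x [0.24073695 0.71695882 0.65422914] z [-0.19246815 -0.62540361  0.75619199] 0.7133224746516603 lens from centre [0.51620492 0.40672619 0.11301711]
lens tri (array([0.51514818, 0.40255962, 0.1174618 ]), [np.float64(0.0006114454623557473), np.float64(0.0006114454623557032)])
```

View pics/w1bar.png

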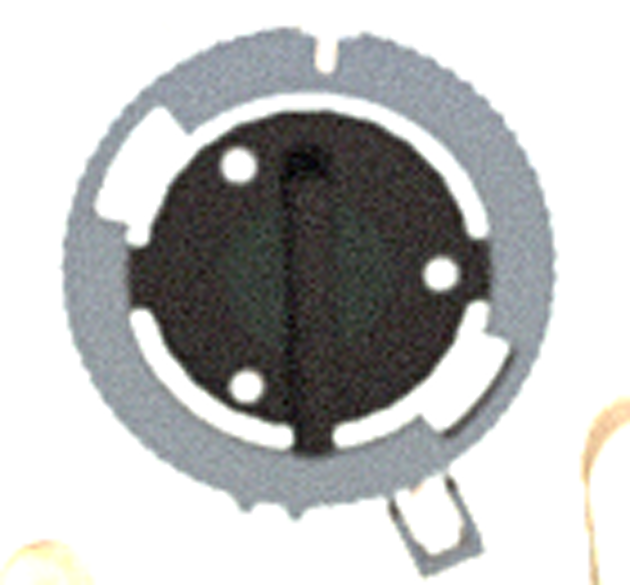

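The bar lies along the image vertical, with lugs at (133,277) and (488,269). The axis fit is tight: (0.512, 0.181), knob radius 94.6 mm. Now the approach to the knob: straddle it, half open.

```bash
cat >> h.py <<'E'
from scipy.spatial.transform import Rotation as Ro
def go(p,R2=None):
    "shift cm / turn deg in tool axes from the measured pose"
    s=observe();R=Ro.from_quat(s["tool_rot"]);sh=R.inv().apply(np.array(p)-s["tcp_pos"])*100
    return sh.round(2),(None if R2 is None else (R.inv()*R2).as_rotvec(degrees=True).round(2))
def down(yaw): # tool y at yaw ccw from world y, z down
    return Ro.from_matrix(np.array([[-np.cos(yaw),-np.sin(yaw),0],[-np.sin(yaw),np.cos(yaw),0],[0,0,-1]]))
AX=np.array([.5121,.1811])
E
python3 - <<'E'
from h import *
import pickle
s,c,im=pickle.load(open("pics/w1.pkl","rb"))
P=plane(c,(np.array([(133,277),(488,269),(135,248),(135,305),(488,240),(488,298)])+.5)/4.5-.5+[220,140],.155)
v=P[0]-P[1];print("lugs",P.round(4).tolist(),"yaw carrier y",np.degrees(np.arctan2(v[0],v[1])) , np.linalg.norm(v),P[:2].mean(0))
print("w",observe()["width"])
for z in(.30,.162):print(go([.4193,.2011,z],down(.1)))
E
```

```text
lugs [[0.5069, 0.1417, 0.155], [0.5165, 0.2217, 0.155], [0.5003, 0.1433, 0.155], [0.5134, 0.1409, 0.155], [0.5098, 0.2223, 0.155], [0.5233, 0.221, 0.155]] yaw carrier y -173.11725036123684 0.08058609397165635 [0.51169096 0.18166064 0.155     ]
w 0.08543526744049397
(array([9.27, 0.81, 0.01]), array([ -0.03,  -0.11, -13.86]))
(array([ 9.25,  0.82, 13.81]), array([ -0.03,  -0.11, -13.86]))
```

```bash
python3 -m crank '[[0.5,5,0.4,0,0,0,-7],[0.5,9.3,0.8,0,0,0,-14],[0.5,9.3,0.8,3,0,0,-14],[0.5,9.3,0.8,8,0,0,-14],[0.5,9.3,0.8,10,0,0,-14]]'; python3 - <<'E'
from h import *
print(observe()["width"],go([.4193,.2011,.162],down(.1)))
E
```

```text
t: 1.95
tcp_pos: [0.4152, 0.2022, 0.1985]
tool_rot: [-0.054, 0.999, -0.001, -0.002]
contact_force: [-0.2, 0.1, -0.5]
width: 0.0428
gripper_force: 0.0
0.042839888278909145 (array([-0.41, -0.15,  3.64]), array([-0.07, -0.25,  0.47]))
```

```bash
python3 -m crank '[[0.5,-0.4,-0.1,0,0,0,0],[0.5,-0.4,-0.1,2,0,0,0],[0.5,-0.4,-0.1,3.6,0,0,0],[0.5,-0.4,-0.1,3.6,0,0,0]]'; python3 - <<'E'
from h import *
w=observe()["width"];R=Ro.from_quat(observe()["tool_rot"]).as_matrix();ty=R[:,1]
for a in(0.42,.6,.75,.9,.97,1.05,1.10):
    th=-2.726+(a-1.05);k=np.array([*(AX+.095*np.array([np.cos(th),np.sin(th)])),.162])
    print(a,go(k+ty*(.006-w/2)))
E
```

```text
t: 2.45
tcp_pos: [0.4221, 0.2019, 0.1653]
tool_rot: [-0.053, 0.999, -0.0, -0.0]
contact_force: [0.1, 0.3, 1.1]
width: 0.0426
gripper_force: 0.0
0.42 (array([ 0.29, -1.56,  0.33]), None)
0.6 (array([ 0.68, -3.22,  0.33]), None)
0.75 (array([ 0.78, -4.64,  0.33]), None)
0.9 (array([ 0.66, -6.06,  0.33]), None)
0.97 (array([ 0.53, -6.71,  0.33]), None)
1.05 (array([ 0.33, -7.44,  0.33]), None)
1.1 (array([ 0.17, -7.89,  0.33]), None)
```

```bash
python3 -m crank '[[0.5,0.3,-1.3,0,0,0,0],[0.5,0.5,-2.4,0,0,0,0],[0.5,0.7,-3.5,0,0,0,0],[0.5,0.8,-4.5,0,0,0,0],[0.5,0.7,-5.5,0,0,0,0]]';  python3 -m crank '[[0.5,0,-0.3,0,0,0,0],[0.5,-0.1,-0.7,0,0,0,0],[0.5,-0.2,-1.1,0,0,0,0],[0.5,-0.2,-1.3,0,0,0,0]]'; python3 - <<'E'
from h import *
import pickle
s=observe();w=s["width"];R=Ro.from_quat(s["tool_rot"]).as_matrix();ty=R[:,1]
for a in(.9,.97,1.05,1.10):
    th=-2.726+(a-1.05);k=np.array([*(AX+.095*np.array([np.cos(th),np.sin(th)])),.165])
    print(a,go(k+ty*(.006-w/2))[0])
E
```

```text
t: 3.08
tcp_pos: [0.4213, 0.1453, 0.1651]
tool_rot: [-0.053, 0.999, 0.0, 0.0]
contact_force: [-1.7, 2.5, 1.3]
width: 0.0428
gripper_force: 1.5
t: 3.58
tcp_pos: [0.425, 0.1327, 0.1648]
tool_rot: [-0.053, 0.999, -0.001, 0.0]
contact_force: [-0.1, -0.6, 1.1]
width: 0.0429
gripper_force: 0.0
0.9 [ 0.21  0.84 -0.02]
0.97 [ 0.08  0.18 -0.02]
1.05 [-0.13 -0.55 -0.02]
1.1 [-0.28 -1.   -0.02]
```

```bash
python3 -m crank '[[0.5,-0.1,-0.3,0,0,0,0],[0.5,-0.1,-0.5,0,0,0,0],[0.5,-0.1,-0.5,0,0,0,0]]';  python3 -m crank '[[0.5,-0.1,0.6,0,0,0,0],[0.5,-0.1,0.8,-1,0,0,0],[0.5,-0.1,0.8,-5,0,0,0],[0.5,-0.1,0.8,-9,0,0,0],[0.5,-0.1,0.8,-11,0,0,0]]'; python3 - <<'E'
from h import *
print(go([*AX,.29],down(-.12)))
E
```

```text
t: 3.95
tcp_pos: [0.4263, 0.1283, 0.165]
tool_rot: [-0.053, 0.999, -0.0, 0.0]
contact_force: [-0.4, 0.7, 0.2]
width: 0.0425
gripper_force: 0.0
t: 4.58
tcp_pos: [0.4272, 0.1371, 0.2781]
tool_rot: [-0.053, 0.999, 0.001, 0.002]
contact_force: [0.9, 0.7, 1.2]
width: 0.0429
gripper_force: 0.0
(array([-8.91,  3.47, -1.15]), array([ 0.07,  0.24, 12.96]))
```

```bash
python3 -m crank '[[0.5,-4,1.5,-1,0,0,6],[0.5,-7,2.8,-1,0,0,13],[0.5,-8.9,3.5,-1,0,0,13],[0.5,-8.9,3.5,-1,0,0,13]]'; python3 - <<'E'
from h import *
import pickle
s=observe();c=calibration("wrist");im=camera("wrist");pickle.dump((s,c,im),open("pics/w2.pkl","wb"))
cr=np.clip(im[80:270,210:370].astype(float)*3,0,255).astype(np.uint8);cv2.imwrite("pics/w2.png",cv2.resize(cr,None,fx=3,fy=3,interpolation=cv2.INTER_CUBIC)[:,:,::-1])
for a in(.97,1.05,1.1):
    th=-2.726+(a-1.05);print(a,(proj(c,[*(AX+.095*np.array([np.cos(th),np.sin(th)])),.192])-[210,80])*3)
print(s["tcp_pos"])
E
```

```text
t: 5.08
tcp_pos: [0.5118, 0.1814, 0.2848]
tool_rot: [0.06, 0.998, -0.0, -0.0]
contact_force: [-0.9, -0.3, -0.5]
width: 0.0433
gripper_force: 0.0
0.97 [[61.57926743 87.99108771]]
1.05 [[ 36.17172613 103.01984207]]
1.1 [[ 21.09271139 113.43740047]]
[0.51178298 0.18144689 0.28481697]
```

View pics/w2.png

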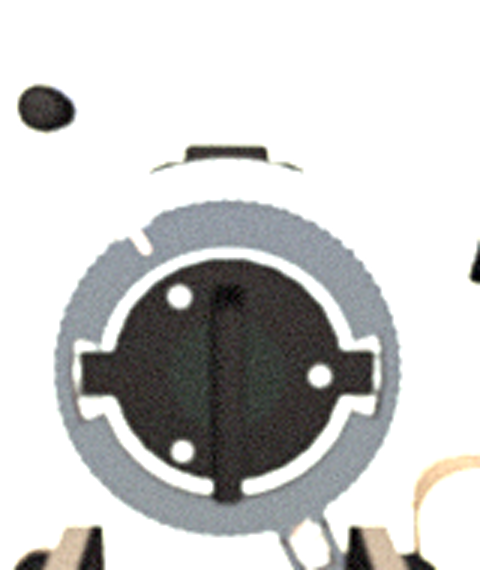

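The knob sits at (42,103), about 1.04, and the collar slots are symmetric about the lugs: released. Now I grasp the handle.

```bash
python3 -m crank '[[0.5,0,0,4,0,0,0],[0.5,0,0,8,0,0,0],[0.5,0,0,10.5,0,0,0],[0.5,0,0,11.6,0,0,0],[0.5,0,0,11.6,0,0,0]]' 60; python3 -m crank '[[0.8,0,0,0,0,0,0],[1,0,0,0,0,0,0],[1,0,0,0,0,0,0],[1,0,0,0,0,0,0],[1,0,0,0,0,0,0]]' 60
```

```text
t: 5.75
tcp_pos: [0.5106, 0.1805, 0.1692]
tool_rot: [0.061, 0.998, -0.0, -0.0]
contact_force: [0.0, 0.3, -0.8]
width: 0.0425
gripper_force: 0.0
t: 6.38
tcp_pos: [0.5121, 0.1811, 0.1705]
tool_rot: [0.061, 0.998, 0.001, 0.001]
contact_force: [-0.5, -0.1, 6.1]
width: 0.0086
gripper_force: 59.4
```

```bash
python3 -m crank '[[1,0,0,-0.5,0,0,0],[1,0,0,-1,0,0,0],[1,0,0,-2,0,0,0],[1,0,0,-3,0,0,0],[1,0,0,-4,0,0,0]]' 60; python3 -m crank '[[1,0,0,-1.5,0,0,0],[1,0,0,-3.5,0,0,0],[1,0,0,-5.5,0,0,0],[1,0,0,-7.5,0,0,0],[1,0,0,-8,0,0,0]]' 60;  python3 - <<'E'
from h import *
import pickle
print(observe()["joint_positions"])
P={n:(calibration(n),camera(n)) for n in("scene","side","wrist")};pickle.dump(P,open("pics/p3.pkl","wb"))
a=P["scene"][1][130:290,220:380];b=P["side"][1][130:290,200:360]
cv2.imwrite("pics/p3.png",cv2.resize(np.hstack([a,b]),None,fx=2.5,fy=2.5,interpolation=cv2.INTER_CUBIC)[:,:,::-1])
E
```

```text
t: 7.0
tcp_pos: [0.5112, 0.1807, 0.2098]
tool_rot: [0.061, 0.998, 0.0, 0.0]
contact_force: [0.3, -0.9, -1.8]
width: 0.0089
gripper_force: 58.5
t: 7.62
tcp_pos: [0.5119, 0.181, 0.2912]
tool_rot: [0.061, 0.998, 0.001, 0.002]
contact_force: [-0.5, -0.1, -2.5]
width: 0.0088
gripper_force: 58.6
[ 3.39956044e-01  3.09509697e-01  2.52125941e-01  1.50969459e+00
 -1.24748838e-05  4.61110772e-01]
```

View pics/p3.png

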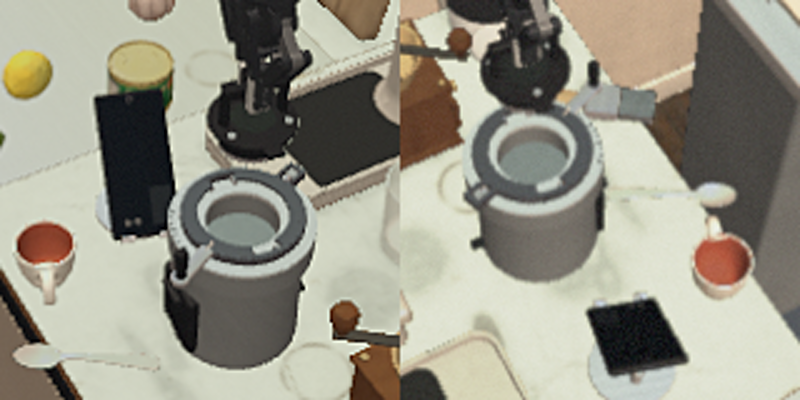

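The carrier is out, the lever is in its notch and the phone is unobstructed in both views. Now I refine the phone pose from mask corners across three views and work out the goal.

```bash
cat > t.py <<'E'
from h import *
import pickle
P=pickle.load(open("pics/p3.pkl","rb"));s1,c1,i1=pickle.load(open("pics/w1.pkl","rb"))
q0=np.array([[.4848,.4213,.1172],[.5508,.4015,.1174],[.5142,.295,.0202],[.4505,.3169,.0219]])
V=[(*P["scene"],60),(*P["side"],60),(c1,i1,22)]
C=[]
for c,im,th in V:
    m=(im.max(2)<th).astype(np.uint8);m=cv2.morphologyEx(m,cv2.MORPH_OPEN,np.ones((3,3)));g=proj(c,q0)
    n,l=cv2.connectedComponents(m,connectivity=4);k=l[tuple(g.mean(0).round().astype(int)[::-1])]
    h=max(cv2.findContours((l==k).astype(np.uint8),0,1)[0],key=cv2.contourArea)
    p=cv2.approxPolyN(h,4,ensure_convex=True).reshape(-1,2).astype(float)
    p=np.array([p[np.hypot(*(p-x).T).argmin()] for x in g]);p+=.5*np.sign(p-p.mean(0)) 
    print(g.round(1).tolist(),p.tolist());C.append(p)
q=[]
for i in range(4):
    x,e=tri([(o,v[0]) for o,v in(ray(V[j][0],C[j][i:i+1]) for j in range(3))]);q.append(x);print(x.round(4),np.round(e,4))
q=np.array(q);M=np.array([[75,36,0],[75,-36,0],[-75,-36,0],[-75,36,0]])/1000
R,r=Ro.align_vectors(q-q.mean(0),M);A=R.as_matrix()
print("centre",q.mean(0),"rms",r/2,"x",A[:,0],"z",A[:,2],np.arccos(A[2,2]))
print("len",np.linalg.norm(q-np.roll(q,1,0),axis=1).round(4));lens=q.mean(0)+A[:,0]*.067
print("lens",lens,"scene px",proj(V[0][0],lens),"w1 px*1.42",proj(c1,lens)*1.42)
E
python3 t.py
```

```text
[[257.6, 168.4], [283.9, 164.8], [291.1, 222.2], [265.1, 224.9]] [[257.5, 167.5], [284.5, 164.5], [292.5, 224.5], [264.5, 224.5]]
[[314.7, 273.6], [283.7, 279.7], [275.0, 253.4], [301.5, 249.1]] [[314.5, 273.5], [283.5, 279.5], [273.5, 253.5], [301.5, 248.5]]
[[506.0, 136.3], [483.4, 198.1], [365.2, 167.7], [378.7, 119.6]] [[506.5, 136.5], [485.5, 199.5], [365.5, 170.5], [377.5, 120.5]]
[0.4852 0.4215 0.1189] [0.0008 0.0004 0.0008]
[0.5517 0.4015 0.1192] [0.0011 0.0004 0.0011]
[0.5173 0.293  0.0157] [0.0027 0.0016 0.0036]
[0.4502 0.3161 0.0236] [0.0017 0.0002 0.0018]
centre [0.50110899 0.35803757 0.06937503] rms 0.002599485944034425 x [0.23713752 0.71096182 0.66204161] z [-0.16467086 -0.64220146  0.74863929] 0.7247890536808443
len [0.1464 0.0695 0.1539 0.0714]
lens [0.5169972  0.40567201 0.11373182] scene px [[271.59460694 169.02717358]] w1 px*1.42 [[691.25376584 238.25823976]]
```

```bash
cat > goal.py <<'E'
from h import *
az,ti=np.radians(72.8),.717
lens=np.array([.5165,.406,.1135]);zl=np.array([-np.sin(ti)*np.cos(az),-np.sin(ti)*np.sin(az),np.cos(ti)])
def goal(off=.0445,lat=np.zeros(3)):
    s=observe();R=Ro.from_quat(s["tool_rot"]);z=R.apply([0,0,1]);t=-zl
    ax=np.cross(z,t);a=np.arctan2(np.linalg.norm(ax),z@t);dR=Ro.from_rotvec(ax/np.linalg.norm(ax)*a)
    print("tcp goal",lens+zl*(.15+off),*go(lens+zl*(.15+off),dR*R))
if __name__=="__main__":goal()
E
python3 goal.py
```

```text
tcp goal [0.47870524 0.28390486 0.26011031] [4.46 9.85 2.87] [-40.43  -7.32  -0.  ]
```

```bash
python3 -m crank '[[1,0.4,1.2,0,-4,-0.7,0],[1,1,2.4,0,-9,-1.6,0],[1,1.6,3.8,0,-15,-2.7,0],[1,2.2,5.2,0.5,-21,-3.8,0],[1,2.8,6.4,1,-27,-4.9,0]]' 60; python3 goal.py; python3 -c "
from h import *;print(observe()['joint_positions'])"
```

```text
t: 8.4
tcp_pos: [0.4902, 0.2478, 0.2778]
tool_rot: [0.059, 0.969, 0.231, 0.056]
contact_force: [-0.2, 0.1, -2.8]
width: 0.0088
gripper_force: 58.6
tcp goal [0.47870524 0.28390486 0.26011031] [1.79 2.3  3.01] [-13.31  -2.45   0.  ]
[ 0.2478527   0.11109412 -0.13130493  1.06378145  0.40617985  0.42410106]
```

```bash
python3 -m crank '[[1,0.5,0.6,0.8,-4,-0.7,0],[1,1,1.2,1.6,-7.5,-1.4,0],[1,1.4,1.8,2.4,-11,-2,0],[1,1.8,2.3,3,-13.3,-2.45,0],[1,1.8,2.3,3,-13.3,-2.45,0]]' 60; python3 goal.py; python3 - <<'E'
from h import *
import pickle
s=observe()
P={n:(calibration(n),camera(n)) for n in("scene","side","wrist")};pickle.dump((s,P),open("pics/p4.pkl","wb"))
a=P["scene"][1][110:270,230:390];b=P["side"][1][130:290,200:360]
cv2.imwrite("pics/p4.png",cv2.resize(np.hstack([a,b]),None,fx=2.5,fy=2.5,interpolation=cv2.INTER_CUBIC)[:,:,::-1])
E
```

```text
t: 9.02
tcp_pos: [0.4776, 0.2831, 0.2588]
tool_rot: [0.058, 0.936, 0.339, 0.082]
contact_force: [-0.6, 0.4, -1.8]
width: 0.0085
gripper_force: 58.6
tcp goal [0.47870524 0.28390486 0.26011031] [-0.11  0.16 -0.03] [-0.3  -0.14 -0.  ]
```

View pics/p4.png

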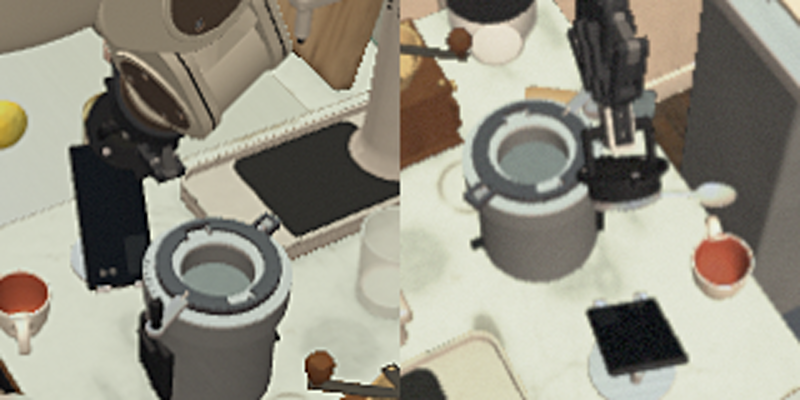

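The carrier is held above the phone: in the side half the flange spans x 583–663 at y≈180, and everything else is undisturbed. I check for tilt in the grip by overlaying the predicted rims on the side and wrist views.

```bash
python3 - <<'E'
from h import *
import pickle
s,P=pickle.load(open("pics/p4.pkl","rb"));R=Ro.from_quat(s["tool_rot"]);t=np.linspace(0,2*np.pi,60)
def rim(r,d):return R.apply(np.c_[r*np.cos(t),r*np.sin(t),t*0+d])+s["tcp_pos"]
o=[]
for n,(x0,y0,w,h,f) in{"side":(255,160,100,75,4),"wrist":(85,90,400,300,1)}.items():
    c,im=P[n];a=np.clip(im[y0:y0+h,x0:x0+w].astype(float)*(1.8),0,255).astype(np.uint8);a=cv2.resize(a,(400,300),interpolation=cv2.INTER_CUBIC)
    for r,d,col in((.0385,.0155,(255,255,0)),(.0305,.0445,(255,0,0))):
        p=(proj(c,rim(r,d))-[x0,y0])*f
        for q in p:cv2.circle(a,tuple(int(v) for v in q.round()),1,col,-1)
    print(n,proj(c,[[.5165,.406,.1135]]))
    o.append(a)
a=np.hstack(o);cv2.imwrite("pics/ov.png",a[:,:,::-1])
E
```

```text
side [[298.43339223 275.05251851]]
wrist [[286.2723486  189.04984451]]
```

View pics/ov.png

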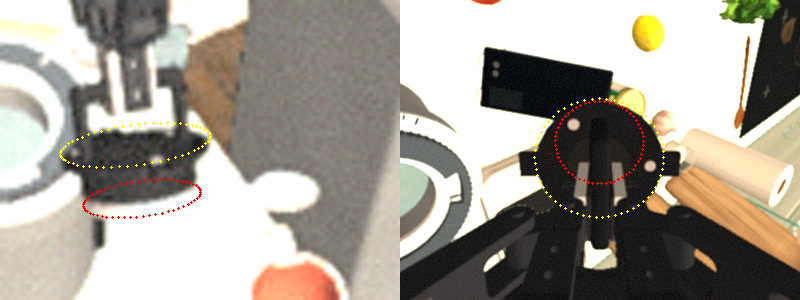

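The overlay matches: the flange rim coincides in the wrist view and the body lines up with the prediction in the side view, so there is no tilt in the grip. I apply the small correction, settle and hand in.

```bash
python3 -m crank '[[1,-0.1,0.1,0,-0.2,0,0],[1,-0.1,0.1,0,-0.2,0,0],[1,-0.1,0.1,0,-0.2,0,0],[1,-0.1,0.1,0,-0.2,0,0],[1,-0.1,0.1,0,-0.2,0,0]]' 60; python3 goal.py && python3 -c "
from workcell import *
print(abs(observe()['joint_vel']).max() if hasattr(observe()['joint_vel'],'max') else observe()['joint_vel']); print(job_done())"
```

```text
t: 9.8
tcp_pos: [0.4804, 0.2844, 0.2621]
tool_rot: [0.057, 0.934, 0.341, 0.084]
contact_force: [-0.2, -0.3, -2.3]
width: 0.0087
gripper_force: 58.6
tcp goal [0.47870524 0.28390486 0.26011031] [ 0.18 -0.17  0.08] [0.07 0.03 0.  ]
0.002089508667731384
the job is handed in; nothing more can be done
None
```

I handed the job in with the burr carrier held still about 15 cm from the phone's lens, its teeth squarely facing it. The tool was within about 3 mm of the position I worked out, and in the last pictures the lever was in the release notch and nothing else had been disturbed; I don't have the verdict.

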